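Block up a packed tray of bearing housings

ROBOT

A 7-joint arm with a two-finger parallel gripper is mounted at the origin on a cart in front of the work surface, level with it; the furniture and walls round the work are solid. World frame = base frame: x ahead of the robot, y to its left, z up, the work surface at z = 0. Lengths are in m, angles in degrees, forces in N, time in s.
With the tool pointing down it reaches from about 0.35 to 0.775 m from the base axis. Payload 3.1 kg.
Tool frame: the origin (TCP) lies on the centre line of the jaws, within the pads' length; the fingertips stand 17 mm ahead of it and the grasp point (between the pads) lies 2 mm behind it (robot.tip_reach is the distance from the TCP to the fingertips, in m); z points along the fingers, y is the direction in which the jaws open and shut (so a half turn about z gives the same grasp; the last joint's range is limited). The gripper opens to 85 mm and grips with 20 to 120 N. Pads are 22 mm wide; open, the fingers measure 114 mm over their backs; the gripper's body (76 mm by 85 mm) begins 54 mm behind the grasp point. The pads swing forward as they close: fully open they stand 13 mm farther back than shut.
Start: joints at [63.73, 17.813, 0.802, 86.603, -0.252, 75.585, -1.558], TCP at [0.223, -0.503, 0.248] pointing down, gripper open.
Joint ranges: [-154.91, 154.91], [-16.99, 109.72], [-72.82, 74.43], [7.12, 147.25], [-82.49, 262.49], [11.32, 116.49], [-174.64, 174.64]. Speed limits (degrees/s): [159.86, 159.86, 180, 180, 180, 180, 180].

INTERFACE

Orientations are given as [roll, pitch, yaw] about the fixed x, y, z axes, in that order (R = Rz(yaw) Ry(pitch) Rx(roll)).
In Python, from station import robot, fingers, vision, workorder, recognise gives the robot as it stands. Calls block until the motion is done:
- robot.move_to(position, orientation): joint-space move of the TCP to a pose.
- robot.line_to(position, orientation=None, velocity=0.15, f_stop=None): straight line of the TCP; orientation=None keeps the orientation; velocity is the mean speed in m/s. With f_stop (N) it stops when the force on the tool has changed by that much, and returns True; else False.
- robot.move_j(angles): joint-space move.
- fingers.gripper_to(opening, force=None): opening from 0.0 (shut) to 1.0 (fully open); force is the grip in N (None keeps the last); returns when the fingers have stopped.
- robot.pause(seconds).
- robot.inverse_kinematics(position, orientation): joint angles nearest the present ones, or None.
- vision.grab_frame(name): name is "side" or "top"; returns the picture (384x512x3 uint8, red, green, blue); there is no depth.
- vision.calibration(name): a dict with "mtx" (3x3 intrinsics, pixels), "extrinsics" (4x4, takes a point from world to camera coordinates). Camera axes: x right, y up, looking along -z (the intrinsics and any distortion apply to the point x, -y, -z); pixel columns grow to the right and rows downward; lengths in m; the calibration is good to about 2 mm. A picture is of the moment at which its call begins. calibration takes no time and is no camera call.
A pose or a line that the arm cannot do raises robot.PlanningError and nothing moves.
- workorder.close_job(): hands the job in, once; it reports no verdict.
Trained networks look in the newest picture that a camera, given by its name, has taken for a name from the list of things; names that differ only in an ending like _2 or _b are one class to them, and where a whole thing is asked for, a point or a joint stands for the part that bears it (a point fixed in the world has none). Each returns a list of dicts, best first, with "p" (0 to 1); they miss things now and then, are a little off and sometimes report something else, mostly with a low value. They report only what shows in the picture. A call takes as long as a camera call. They do not tell look-alikes from the thing itself.
- recognise(label, camera): "rect" ([centre column, centre row, width, height] in pixels, round what is visible of it).
Readings, each from a call of its own:
- robot.current_time_s(): time.
- robot.current_joint_positions(): joint angles.
- robot.current_dq(): joint speeds.
- robot.current_joint_torque(): joint torques, N m.
- robot.current_tool_pos(): TCP position.
- robot.current_eef_rot(): TCP orientation.
- robot.current_contact_force(): force on the tool from outside, world axes, zero at the start.
- robot.current_torque(): the same for the moment, N m.
- robot.current_finger_gap(): opening from 0.0 (shut) to 1.0 (fully open).
Only numpy, scipy, OpenCV 4.12 (cv2) and the standard library are available. Lean on these libraries where they do the work, as an engineer would, in place of code of your own. Each camera call takes 0.05 s, during which the arm holds its last target.

TASK

The two bearing housings in the plywood tray are loose and must not shift in transport. Slide them, without lifting them, tight together and up against the cork-lined end of the tray, then lay the thick square-section wood offcut crosswise into the gap left at the other end, flat down on the tray floor, and let go of it. Leave the thin strip of wood and the spanner where they lie.

Things in the scene. Friction and masses are not known exactly. Their poses are not given: they have to be found in the camera images.
- tray: Low plywood tray, fixed, 262.5 (x) x 144 (y) x 30 mm high. Origin: centre of its underside; x runs along it to the cork-lined end. Floor 6 mm thick, walls 9 mm. Inside: y -63 to +63 mm, from the plain end wall at x = -122.25 mm to the cork face at x = +118.25 mm. With the housings tight at the cork, a 48.5 mm gap (x -122.25 to -73.75) is left; rim and plates beside it are 30 mm above the bench.
- housing_far: Bearing housing next to the cork, loose, about 0.45 kg: grey plate 96 (x) x 120 (y) x 24 mm with a round aluminium boss, 36 mm diameter, on the middle of its top, reaching 44 mm above its underside (50 mm above the bench). Origin: centre of its underside; axes roughly the tray's. Tight at the cork its origin is at x = +70.25 mm in the tray; it starts 6 to 12 mm short of that.
- housing_near: Second, identical housing, next to the plain end. Tight against the other one its origin is at x = -25.75 mm in the tray; it starts 15 to 30 mm short of that, so that the offcut does not fit in yet. It can be pushed by its boss, above the tray's rim, and pushes the other housing before it.
- block: Thick square-section pine offcut, 45 (x) x 120 (y) x 45 mm, about 0.12 kg; origin: centre of its underside, y along its length. It lies on the bench left or right of the tray, pointing roughly away from the robot. Crosswise in the gap it has 3.5 mm of play along the tray, 6 mm across, and stands 21 mm above the rim.
- block_mid (a point): Centre of the thick offcut (22.5 mm above its underside); axes as the offcut's. Its right place in the tray frame is x = -98, y = 0, z = 28.5 mm.
- strip: Thin pine strip, 32 x 200 (y) x 19 mm, origin at the centre of its underside; a bystander on the other side of the tray.
- spanner_13: Steel combination spanner 36 x 210 x 7 mm lying on the left of the bench, origin at the centre of its underside; a bystander.
Things that resemble listed ones, but are neither listed nor needed, are in the scene too. What is shaped like the block but blue is not meant.

How it is judged (in metres and radians):
On the way:
1. both housings slid tight together against the cork, each within 4 mm of its tight place (x of housing_far in the frame of tray above 0.06625 m and x of housing_near in the frame of tray above -0.02975 m), for 0.2 s.
At the end, for the whole second after the job is handed in: Both housings lie flat within 4 mm of their tight places towards the cork; the thick offcut lies crosswise in the gap at the plain end, within 5 mm (along) and 6 mm (across) of its place, within 0.1 rad of square and at most 3 mm above the tray floor; all at rest (all of step 1 and angle between each of housing_far, housing_near's own z axis and vertical below 0.05 rad and x of block_mid in the frame of tray between -0.103 and -0.093 m and y of block_mid in the frame of tray between -0.006 and 0.006 m and z of block_mid in the frame of tray below 0.0315 m and angle between the y axis of block and the y axis of tray, either way round below 0.1 rad and linear speed of each of block, housing_near, housing_far below 0.01 m/s); the robot touches nothing.
It fails at once if a housing is lifted (its underside more than 20 mm above the bench; lying on the tray floor it is at 6 mm) (height (world z) of any of housing_near, housing_far above 0.02 m).
It fails at once if the thin strip or the spanner is moved by more than 20 mm (distance of any of strip, spanner_13 from where it was at the start of the episode above 0.02 m).
It also fails if it takes over 48 s, if anything falls off the work surface, if the arm or the gripper's body presses on something with over 40 N, if the wrist force passes 120 N, or if a joint passes its speed limit or range.

## Working session

There is one attempt and no reset: what is moved stays moved. The work goes in short steps, each a Python script; the robot and the scene stay as the last script left them, time stands still between calls to the robot, and variables do not carry over. Pictures are saved under pics/ and viewed, and the job is handed in when it is done.

```bash
mkdir -p pics; ls
python3 - <<'E'
from station import robot, fingers, vision, workorder, recognise
import cv2,numpy as np
for n in("top","side"):
    im=vision.grab_frame(n); cv2.imwrite(f"pics/{n}0.png",cv2.cvtColor(im,cv2.COLOR_RGB2BGR))
    c=vision.calibration(n); print(n,c)
    for l in("tray","housing_near","block","strip","spanner_13"):
        print(l,[(np.round(d["rect"]).tolist(),round(d["p"],2)) for d in recognise(l,n)])
print(robot.current_time_s())
E
```

```text
pics
top {'mtx': array([[452.74366582,   0.        , 258.26664069],
       [  0.        , 452.74366582, 190.23441578],
       [  0.        ,   0.        ,   1.        ]]), 'extrinsics': array([[ 0.00261484, -0.99999194, -0.00304528,  0.07514925],
       [ 0.99698824,  0.00237092,  0.07751668, -0.52349686],
       [-0.07750883, -0.0032388 ,  0.9969864 , -1.5243764 ],
       [ 0.        ,  0.        ,  0.        ,  1.        ]])}
tray [([277.0, 181.0, 45.0, 79.0], 0.72)]
housing_near [([277.0, 197.0, 39.0, 28.0], 0.87)]
block [([226.0, 151.0, 36.0, 27.0], 0.76), ([197.0, 197.0, 27.0, 40.0], 0.69)]
strip [([364.0, 198.0, 20.0, 62.0], 0.64)]
spanner_13 [([141.0, 222.0, 12.0, 62.0], 0.72)]
side {'mtx': array([[365.3578843 ,   0.        , 256.41372368],
       [  0.        , 365.3578843 , 193.56233293],
       [  0.        ,   0.        ,   1.        ]]), 'extrinsics': array([[-0.82818827, -0.56006106,  0.02087558,  0.49844199],
       [ 0.21764613, -0.2870724 ,  0.93285562, -0.12966172],
       [-0.51646331,  0.77712357,  0.35964512, -0.79537251],
       [ 0.        ,  0.        ,  0.        ,  1.        ]])}
tray [([267.0, 197.0, 102.0, 36.0], 0.66)]
housing_near [([283.0, 195.0, 47.0, 17.0], 0.69)]
block [([197.0, 200.0, 29.0, 30.0], 0.82), ([226.0, 229.0, 49.0, 36.0], 0.57)]
strip [([326.0, 174.0, 59.0, 19.0], 0.85)]
spanner_13 [([193.0, 294.0, 94.0, 54.0], 0.96)]
0.6
```

Run:
```python
import cv2
a=cv2.imread("pics/top0.png");cv2.imwrite("pics/top0c.png",cv2.resize(a[110:270,120:390],None,fx=2.96,fy=2.96,interpolation=cv2.INTER_CUBIC))
a=cv2.imread("pics/side0.png");cv2.imwrite("pics/side0c.png",cv2.resize(a[140:340,130:390],None,fx=3,fy=3,interpolation=cv2.INTER_CUBIC))
```

```text
(no output)
```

View pics/top0c.png

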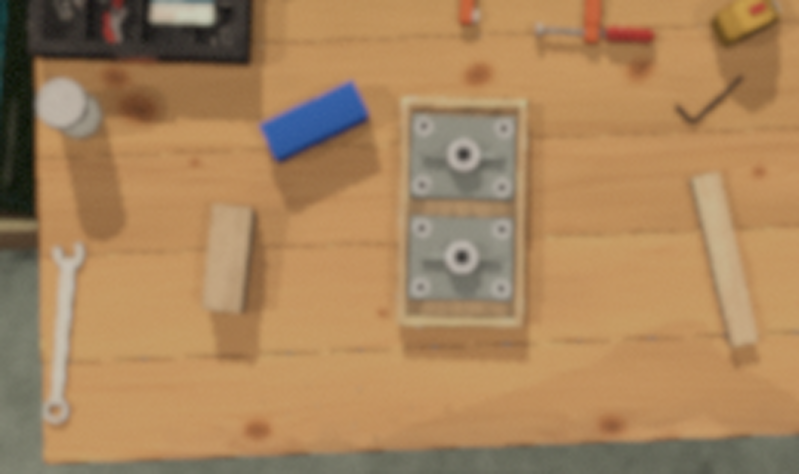

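View pics/side0c.png

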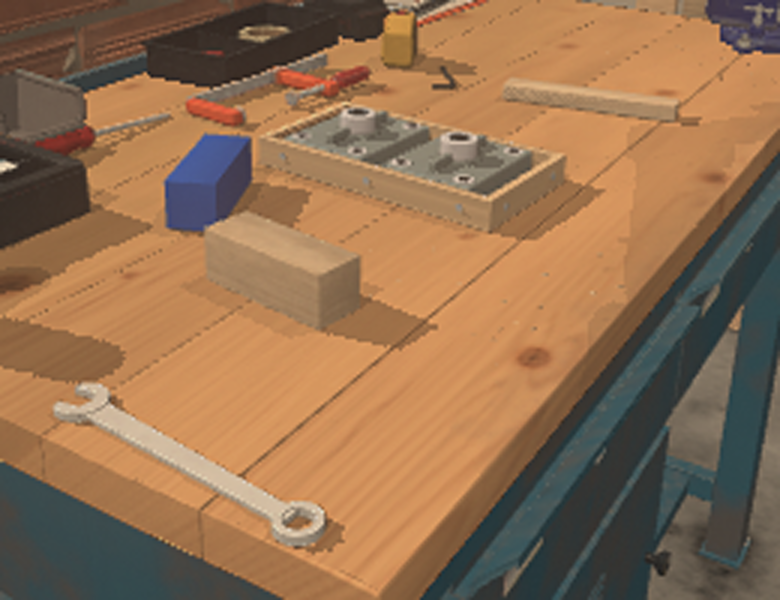

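The picture shows the following:
- **Tray:** at about (277,181) in the top view, with the housings' bosses at roughly (276,162) and (276,197).
- **Block candidates:** natural wood at top (197,197) / side (226,229), blue at top (226,151) / side (197,200), and a thin strip at top (364,198). The natural-wood one on the left fits: thick, square and not blue.

Next I'll enlarge it and the tray.

Run:
```python
import cv2,numpy as np
a=cv2.imread("pics/top0.png")
t=cv2.resize(a[135:226,246:308],None,fx=6.5,fy=6.5,interpolation=cv2.INTER_CUBIC)
b=cv2.resize(a[170:225,180:215],None,fx=10.75,fy=10.75,interpolation=cv2.INTER_CUBIC)
h=max(t.shape[0],b.shape[0]);p=lambda m:cv2.copyMakeBorder(m,0,h-m.shape[0],0,4,cv2.BORDER_CONSTANT)
cv2.imwrite("pics/crop1.png",np.hstack([p(t),p(b)]))
```

```text
(no output)
```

View pics/crop1.png

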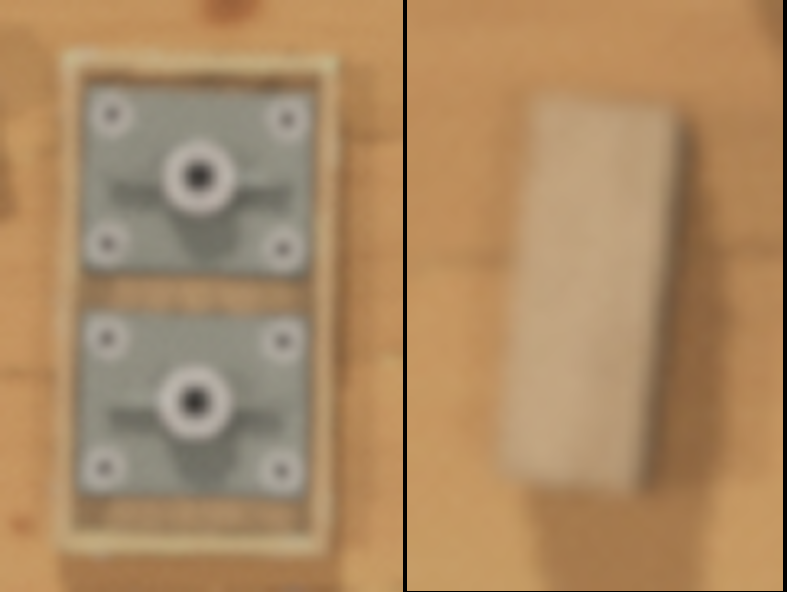

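The crop confirms it: the wood offcut's top face runs from (192,179) to (202,216). The cork end is the far one, the dark strip at the top. Now I'll fit the poses.

```bash
cat > h.py <<'E'
from station import robot, fingers, vision, workorder, recognise
import cv2,numpy as np
from scipy.optimize import minimize, least_squares
from scipy.ndimage import map_coordinates
def proj(P,n):
    c=vision.calibration(n); P=np.atleast_2d(P); q=(c["extrinsics"][:3,:3]@P.T).T+c["extrinsics"][:3,3]
    q=q*[1,-1,-1]; p=(c["mtx"]@q.T).T; return p[:,:2]/p[:,2:]
def back(uv,z,n):
    c=vision.calibration(n);E=c["extrinsics"];R=E[:3,:3];o=-R.T@E[:3,3]
    uv=np.atleast_2d(uv); d=np.c_[uv,np.ones(len(uv))]@np.linalg.inv(c["mtx"]).T*[1,-1,-1]; d=d@R
    return o+d*((z-o[2])/d[:,2])[:,None]
def Rz(a): return np.array([[np.cos(a),-np.sin(a)],[np.sin(a),np.cos(a)]])
def place(pts,p): # pts Nx3 local, p=(x,y,yaw)
    return np.c_[pts[:,:2]@Rz(p[2]).T+p[:2],pts[:,2]]
def rectpath(hx,hy,z,n=40):
    s=np.linspace(-1,1,n)*.96
    return np.r_[np.c_[s*hx,0*s+hy],np.c_[s*hx,0*s-hy],np.c_[0*s+hx,s*hy],np.c_[0*s-hx,s*hy]],z
def rp(hx,hy,z):
    a,_=rectpath(hx,hy,z); return np.c_[a,np.full(len(a),z)]
E
python3 - <<'E'
from h import *
im=cv2.imread("pics/top0.png").astype(float)
c=back([[191.9,178.65],[205.4,179.95],[201.9,215.8],[188.9,214.65]],.045,"top")
print(np.round(c,4).tolist(),[round(np.linalg.norm(c[i]-c[(i+1)%4]),4) for i in range(4)])
t=back(np.array([[60,52],[339,60],[328,550],[58,548]])/6.5+[246,135]-.4,.03,"top")
print(np.round(t,4).tolist(),[round(np.linalg.norm(t[i]-t[(i+1)%4]),4) for i in range(4)])
# tray fit
G=cv2.GaussianBlur(im[:,:,1],(0,0),.6)
samp=lambda P:map_coordinates(G,proj(P,"top")[:,::-1].T,order=3)
hx,hy=.13125,.072
def cost(p):
    f=lambda d:samp(place(rp(hx-d,hy-d,.03),p))
    w=f(.0045); return -(2*w-f(-.003)-f(.012)).mean()
x0=[*t[:,:2].mean(0),0]
best=min((minimize(cost,[x0[0]+dx,x0[1]+dy,a],method="Nelder-Mead",options=dict(initial_simplex=[[x0[0]+dx,x0[1]+dy,a],[x0[0]+dx+.003,x0[1]+dy,a],[x0[0]+dx,x0[1]+dy+.003,a],[x0[0]+dx,x0[1]+dy,a+.02]])) for dx in(-.002,.002) for dy in(-.002,.002) for a in(-.02,0,.02)),key=lambda r:r.fun)
print("tray",best.x,np.degrees(best.x[2]),best.fun)
# bosses
b=back(np.array([[199,177],[195,402]])/6.5+[246,135]-.4,.05,"top");print("boss",np.round(b,4).tolist())
p=best.x
print("boss in tray",np.round((b[:,:2]-p[:2])@Rz(p[2]),4).tolist())
v=cv2.resize(im[135:226,246:308].astype(np.uint8),None,fx=6.5,fy=6.5,interpolation=cv2.INTER_CUBIC)
for d in(0,.009):
  for q in (proj(place(rp(hx-d,hy-d,.03),p),"top")-[246,135]+.5)*6.5: cv2.circle(v,tuple(int(k) for k in q),1,(0,0,255),-1)
cv2.imwrite("pics/fit1.png",v)
print(robot.tip_reach,robot.current_finger_gap(),robot.current_eef_rot())
E
```

```text
[[0.56, 0.2999, 0.045], [0.5557, 0.2544, 0.045], [0.4352, 0.2647, 0.045], [0.4389, 0.3082, 0.045]] [np.float64(0.0457), np.float64(0.1209), np.float64(0.0437), np.float64(0.1213)]
[[0.6859, 0.0886, 0.03], [0.6819, -0.0581, 0.03], [0.4248, -0.0513, 0.03], [0.4255, 0.0888, 0.03]] [np.float64(0.1467), np.float64(0.2572), np.float64(0.1401), np.float64(0.2604)]
tray [ 0.55454621  0.0176996  -0.01987446] -1.1387229008288287 -45.30113005454477
boss [[0.617, 0.0163, 0.05], [0.5003, 0.0184, 0.05]]
boss in tray [[0.0624, -0.0002], [-0.0542, -0.0004]]
0.017 1.001554049006319 [-1.79999503e+02  2.63599007e-03  2.38860303e+01]
```

View pics/fit1.png

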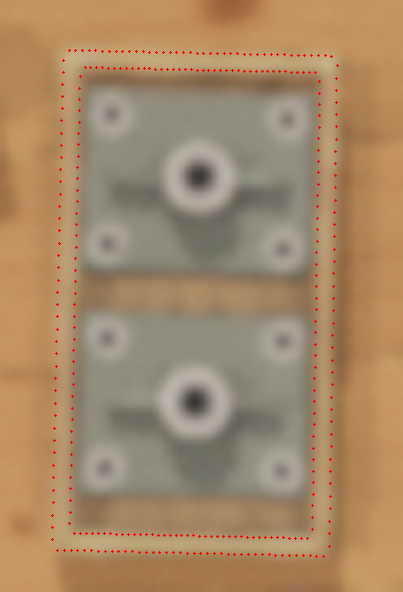

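The fit puts the tray at (0.5545, 0.0177) with yaw about -1.1°. The bosses are 8 mm and 28 mm short of tight, both in the stated ranges. Yaw matters most for the fit in the gap, so I'll cross-check it edge by edge and also refine the block.

Run:
```python
from h import *
im=cv2.imread("pics/top0.png").astype(float)
p0=np.array([.5545,.0177,-.0199]); hx,hy=.13125,.072
s=np.linspace(-.93,.93,31)
offs=np.arange(-.012,.0121,.0003)
for ch in(1,0,2):
  G=cv2.GaussianBlur(im[:,:,ch],(0,0),.7)
  for nm,mk,hl in(("L(+y)",lambda d:np.c_[s*hx,0*s+hy-.0045+d,0*s+.03],hx),("R(-y)",lambda d:np.c_[s*hx,0*s-hy+.0045+d,0*s+.03],hx),("near",lambda d:np.c_[0*s-hx+.0045+d,s*hy,0*s+.03],hy),("far",lambda d:np.c_[0*s+hx-.0045+d,s*hy,0*s+.03],hy)):
    M=np.array([map_coordinates(G,proj(place(mk(d),p0),"top")[:,::-1].T,order=3) for d in offs])
    # peak per sample, within +-6mm
    k=M[20:61].argmax(0)+20; pk=offs[k]
    a=np.polyfit(s*hl,pk,1)
    r=pk-np.polyval(a,s*hl); g=abs(r)<2*np.median(abs(r))+1e-4; a=np.polyfit((s*hl)[g],pk[g],1)
    print(ch,nm,"dyaw deg",round(np.degrees(a[0])*(1 if nm[0] in"LR" else -1),2),"off mm",round(a[1]*1e3,2),"rms",round(np.std(r[g])*1e3,2),g.sum())
# block fit using edge contrast of channel combos
c=np.array([.4975,.2818,-.085])
for nm,G in(("R",im[:,:,2]),("sat",cv2.cvtColor(im.astype(np.uint8),cv2.COLOR_BGR2HSV)[:,:,1].astype(float)),("B",im[:,:,0])):
  G=cv2.GaussianBlur(G,(0,0),.6)
  sg=[]
  def cost(p):
    f=lambda d:map_coordinates(G,proj(place(rp(.0225+d,.06+d,.045),p),"top")[:,::-1].T,order=3)
    return -abs((f(.003)-f(-.003)).reshape(4,-1).mean(1)).sum()
  q=[c[0],c[1],c[2]-np.pi/2]
  r=min((minimize(cost,[q[0]+dx,q[1]+dy,q[2]],method="Nelder-Mead",options=dict(initial_simplex=np.array([q,q,q,q])+[[dx,dy,0],[dx+.003,dy,0],[dx,dy+.003,0],[dx,dy,.03]])) for dx in(-.002,.002) for dy in (-.002,.002)),key=lambda r:r.fun)
  print(nm,r.x,np.degrees(r.x[2])+90,r.fun)
# side view corners of block at top: from crop (scale 3, off 130,140)
cs=np.array([[360,255],[320,275],[206,232],[245,212]])/3+[130,140]-.33
b=back(cs,.045,"side");print(np.round(b,4).tolist(),b.mean(0))
```

```text
1 L(+y) dyaw deg -0.08 off mm 1.03 rms 0.62 29
1 R(-y) dyaw deg -0.06 off mm -0.01 rms 0.56 28
1 near dyaw deg 0.46 off mm 0.58 rms 0.18 23
1 far dyaw deg -0.3 off mm 1.27 rms 0.49 28Traceback (most recent call last):
  File "<stdin>", line 9, in <module>
  File "h.py", line 6, in proj
    c=vision.calibration(n); P=np.atleast_2d(P); q=(c["extrinsics"][:3,:3]@P.T).T+c["extrinsics"][:3,3]
ValueError: time passes only in moves, steps and waits
```

```bash
sed -i 's/^def proj/_C={}\ndef cal(n):\n    if n not in _C: _C[n]=vision.calibration(n)\n    return _C[n]\ndef proj/; s/c=vision.calibration(n)/c=cal(n)/' h.py
python3 - <<'E'
from h import *
im=cv2.imread("pics/top0.png").astype(float)
c=np.array([.4975,.2818,-.085])
for nm,G in(("R",im[:,:,2]),("sat",cv2.cvtColor(im.astype(np.uint8),cv2.COLOR_BGR2HSV)[:,:,1].astype(float)),("B",im[:,:,0])):
  G=cv2.GaussianBlur(G,(0,0),.6)
  def cost(p):
    f=lambda d:map_coordinates(G,proj(place(rp(.0225+d,.06+d,.045),p),"top")[:,::-1].T,order=3)
    return -abs((f(.003)-f(-.003)).reshape(4,-1).mean(1)).sum()
  q=[c[0],c[1],c[2]-np.pi/2]
  r=min((minimize(cost,[q[0]+dx,q[1]+dy,q[2]],method="Nelder-Mead",options=dict(initial_simplex=np.array([q,q,q,q])+[[dx,dy,0],[dx+.003,dy,0],[dx,dy+.003,0],[dx,dy,.03]])) for dx in(-.002,.002) for dy in (-.002,.002)),key=lambda r:r.fun)
  print(nm,r.x,np.degrees(r.x[2])+90,r.fun)
cs=np.array([[360,255],[320,275],[206,232],[245,212]])/3+[130,140]-.33
b=back(cs,.045,"side");print(np.round(b,4).tolist(),b.mean(0))
print(robot.current_time_s())
E
```

```text
R [ 0.50357567  0.284641   -1.65590733] -4.876501287758842 -56.307456173632914
sat [ 0.49850161  0.28289009 -1.66294196] -5.279556018829666 -101.34068727672651
B [ 0.49879958  0.28463756 -1.66128868] -5.184829704353859 -97.75667072404512
[[0.4409, 0.2661, 0.045], [0.4451, 0.3089, 0.045], [0.5576, 0.3032, 0.045], [0.5586, 0.2569, 0.045]] [0.50052653 0.28376951 0.045     ]
0.6
```

```bash
cat >> h.py <<'E'
PSI=np.radians(-1.19)
U=np.array([np.cos(PSI),np.sin(PSI),0]); V=np.array([-np.sin(PSI),np.cos(PSI),0])
E
python3 - <<'E'
from h import *
yd=np.degrees(PSI)-90
for p,y in(([.5,.018,.15],yd),([.5,.018,.15],yd+180),([.4985,.2835,.042],-5.2),([.4985,.2835,.042],174.8),([.455,.02,.05],yd),([.455,.02,.05],yd+180)):
    q=robot.inverse_kinematics(p,[180,0,y]); print(p,round(y,1),None if q is None else np.round(q).tolist())
B=np.array([.5003,.0184,0])
robot.move_to([B[0],B[1],.13],[180,0,yd]); print(robot.current_time_s())
robot.line_to([B[0],B[1],.052],velocity=.1,f_stop=10); print(robot.current_tool_pos(),robot.current_time_s())
fingers.gripper_to(0.0,force=30); print("gap mm",robot.current_finger_gap()*85,robot.current_contact_force(),robot.current_time_s())
im=vision.grab_frame("side");cv2.imwrite("pics/g1.png",cv2.resize(im[140:300,130:390,::-1],None,fx=3,fy=3))
E
```

```text
[0.5, 0.018, 0.15] -91.2 [41.0, 29.0, -62.0, 101.0, 28.0, 67.0, 150.0]
[0.5, 0.018, 0.15] 88.8 [26.0, 21.0, -38.0, 102.0, 14.0, 62.0, -18.0]
[0.4985, 0.2835, 0.042] -5.2 [-4.0, 38.0, -40.0, 96.0, 28.0, 56.0, -149.0]
[0.4985, 0.2835, 0.042] 174.8 [6.0, 46.0, -58.0, 96.0, 43.0, 63.0, 20.0]
[0.455, 0.02, 0.05] -91.2 [42.0, 34.0, -62.0, 114.0, 37.0, 55.0, 140.0]
[0.455, 0.02, 0.05] 88.8 [24.0, 24.0, -35.0, 114.0, 19.0, 47.0, -23.0]
2.8333
[0.50088105 0.01867234 0.05253436] 3.7667
gap mm 34.52984250633167 [-0.75554141 -0.31562179  4.43468156] 4.2833
```

View pics/g1.png

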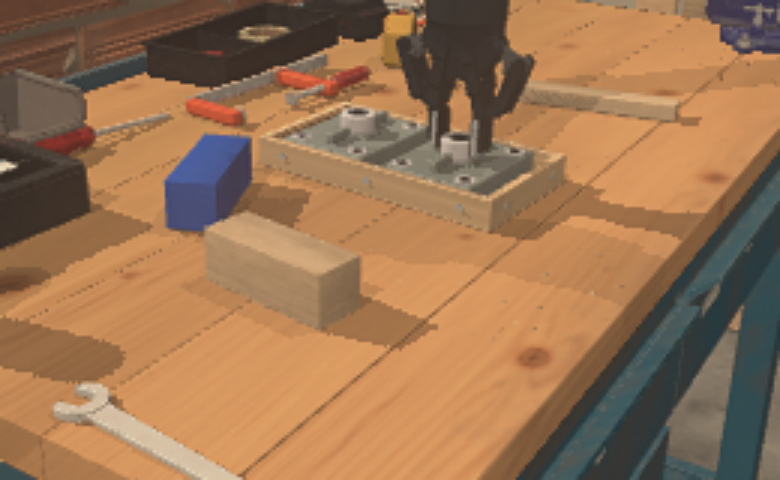

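The side view shows the jaws around the near boss at about (282,188), with a gap of 34.5 mm for the 36 mm boss. Pushing now.

Run:
```python
from h import *
p=np.array(robot.current_tool_pos()); f0=np.array(robot.current_contact_force())
s=robot.line_to(list(p+U*.036),velocity=.03,f_stop=25)
q=np.array(robot.current_tool_pos());print(s,q,"moved",(q-p)@U,np.array(robot.current_contact_force())-f0,robot.current_time_s())
robot.pause(.3);q=np.array(robot.current_tool_pos());print(q,robot.current_contact_force())
fingers.gripper_to(1.0);print(robot.current_tool_pos())
q=np.array(robot.current_tool_pos());robot.line_to([q[0],q[1],.14],velocity=.15)
robot.move_to([.48,.2835,.16],[180,0,174.8])
im=vision.grab_frame("top");cv2.imwrite("pics/top1.png",im[:,:,::-1])
cv2.imwrite("pics/top1c.png",cv2.resize(im[130:240,180:310,::-1],None,fx=5,fy=5,interpolation=cv2.INTER_CUBIC))
print(robot.current_time_s())
```

```text
False [0.52957214 0.01879389 0.05238576] moved 0.02839229915276111 [-15.42502206  -0.19119571  11.85302588] 5.7083
[0.52956972 0.01882654 0.05238909] [-14.65420306   0.05821178  16.14582387]
[0.53732781 0.01757789 0.05261928]
9.0417
```

View pics/top1c.png

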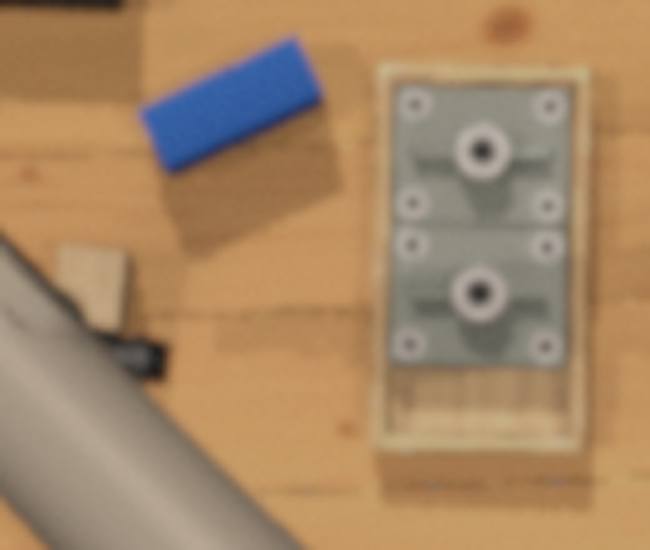

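The top view shows both housings tight together at the far (cork) end, with bosses at about (276,160) and (276,189), and the gap open at the near end. Boss travel was 28.4 mm against the expected 28.5 mm. That touch also fixes the gap's location: its centre is at (0.4573, 0.0200). Next I'll grasp the block.

Run:
```python
from h import *
o=[180,0,174.8]
robot.line_to([.499,.2835,.12],o,velocity=.15)
s=robot.line_to([.499,.2835,.041],velocity=.1,f_stop=10); print(s,robot.current_tool_pos())
fingers.gripper_to(0.0,force=60); print("gap mm",robot.current_finger_gap()*85,robot.current_tool_pos(),robot.current_contact_force())
robot.line_to([.499,.2835,.16],velocity=.15)
print(robot.current_finger_gap()*85,robot.current_contact_force())
yd=np.degrees(PSI)+90
robot.move_to([.4573,.0200,.16],[180,0,yd])
robot.pause(.3)
print(robot.current_tool_pos(),robot.current_eef_rot(),robot.current_time_s())
for n in("top","side"):
    im=vision.grab_frame(n);cv2.imwrite(f"pics/{n}2.png",im[:,:,::-1])
im=cv2.imread("pics/side2.png");cv2.imwrite("pics/s2c.png",cv2.resize(im[80:240,180:380],None,fx=4,fy=3.75*4/3.75,interpolation=cv2.INTER_CUBIC))
im=cv2.imread("pics/top2.png");cv2.imwrite("pics/t2c.png",cv2.resize(im[120:280,200:360],None,fx=3.7,fy=3.7,interpolation=cv2.INTER_CUBIC))
```

```text
False [0.49947496 0.28405015 0.04171388]
gap mm 43.94814599754074 [0.49961962 0.28405514 0.04182282] [-0.04956078  0.04935729  3.8799303 ]
43.845313601518924 [-0.31914387 -0.56483228 -2.38838939]
[0.45752305 0.02107553 0.15990962] [-1.79994949e+02 -2.75884751e-02  8.89442677e+01] 13.1667
```

View pics/s2c.png

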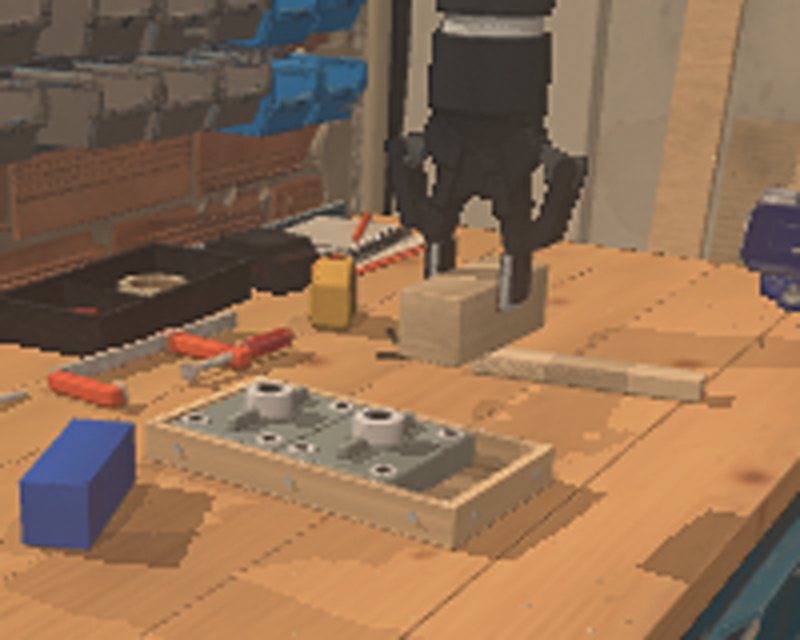

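View pics/t2c.png

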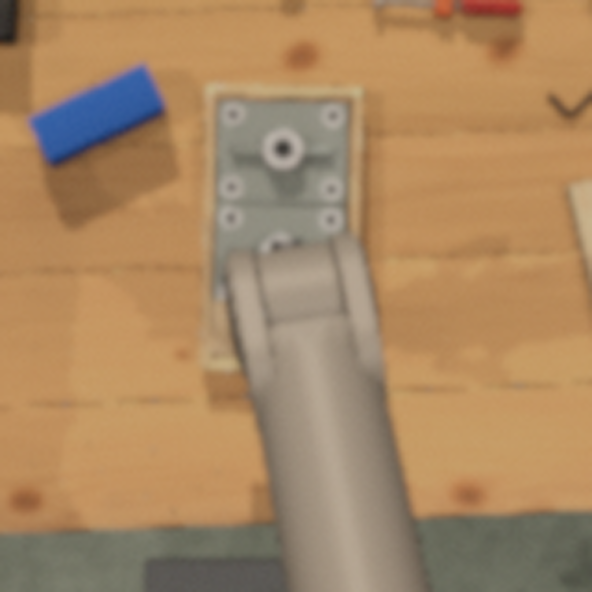

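Run:
```python
from h import *
im=cv2.imread("pics/side2.png");v=cv2.resize(im[130:180,270:330],None,fx=12,fy=12,interpolation=cv2.INTER_CUBIC)
v0=v.copy()
for dy,col in((0,(0,0,255)),):
  k=[]
  for z in(.1191,.1641):
    c=place(np.array([[-.0225,-.06,z],[.0225,-.06,z],[.0225,.06,z],[-.0225,.06,z]]),[.4575,.0211+dy,np.radians(-1.06)])
    q=(proj(c,"side")-[270,130]+.5)*12; k.append(q); cv2.polylines(v,[q.astype(int)],True,col,1)
  print(np.round(k[0]),np.round(k[1]))
cv2.imwrite("pics/ov.png",v)
```

```text
[[554. 390.]
 [381. 356.]
 [111. 474.]
 [294. 515.]] [[569. 198.]
 [393. 168.]
 [120. 270.]
 [307. 305.]]
```

View pics/ov.png

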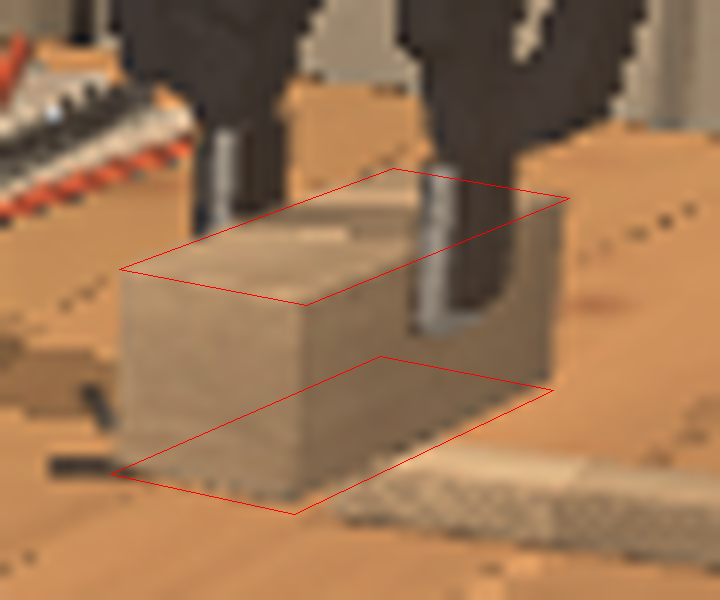

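The overlay agrees with the picture: the block is held level, centred along its length to about 1 mm, with the fingertips about 25 mm above its underside. I'll descend to just above the rim, correct the small standing error of the arm, then insert.

Run:
```python
from h import *
T=np.array([.4573,.0200]); yd=88.81
robot.line_to([*T,.085],[180,0,yd],velocity=.08); robot.pause(.4)
cmd=T.copy();cy=yd
for i in range(2):
    p=np.array(robot.current_tool_pos());r=robot.current_eef_rot();print(p,r)
    cmd+=T-p[:2]; cy+=yd-r[2]; robot.line_to([*cmd,.085],[180,0,cy],velocity=.03); robot.pause(.3)
p=np.array(robot.current_tool_pos());r=robot.current_eef_rot();print(p,r)
im=vision.grab_frame("side");cv2.imwrite("pics/s3.png",cv2.resize(im[150:230,210:330,::-1],None,fx=6.5,fy=6.5,interpolation=cv2.INTER_CUBIC))
s=robot.line_to([*cmd,.048],velocity=.03,f_stop=12); robot.pause(.2)
print(s,cmd,cy,robot.current_tool_pos(),robot.current_eef_rot(),robot.current_contact_force(),robot.current_time_s())
im=vision.grab_frame("side");cv2.imwrite("pics/s4.png",cv2.resize(im[150:230,210:330,::-1],None,fx=6.5,fy=6.5,interpolation=cv2.INTER_CUBIC))
```

```text
[0.45739137 0.01998107 0.08516847] [1.79980280e+02 1.27826921e-03 8.88039724e+01]
[0.45720926 0.02002313 0.08499476] [-1.79999151e+02 -1.55151048e-03  8.88145952e+01]
[0.45729823 0.0199921  0.08499419] [-1.79999912e+02  6.30950844e-05  8.88099168e+01]
False [0.45729937 0.01999579] 88.81143246353207 [0.45742876 0.01999707 0.04814199] [ 1.79980105e+02 -9.77406658e-04  8.88083128e+01] [ 0.32077792  0.50731757 -1.28207599] 17.4833
```

View pics/s4.png

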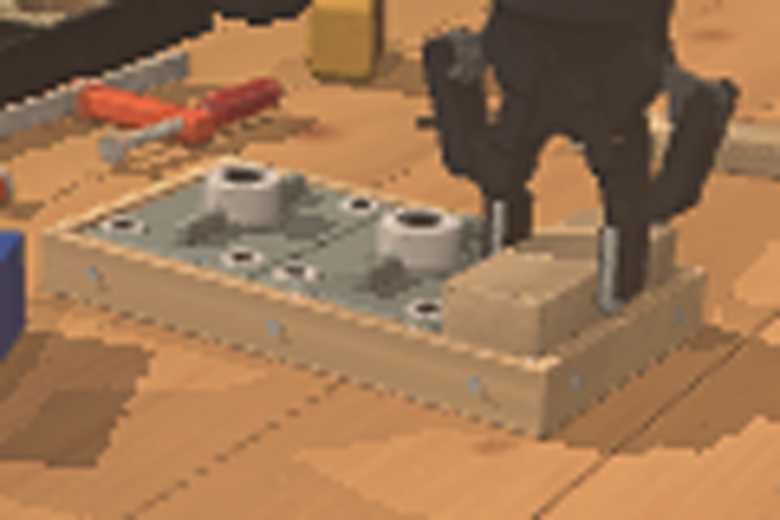

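It dropped in without resistance. Next: settle it onto the floor, open only part way (a fully open finger would hit the near boss), retreat and check.

Run:
```python
from h import *
p=np.array(robot.current_tool_pos())
s=robot.line_to([.4573,.0200,.0455],velocity=.02,f_stop=6); print(s,robot.current_tool_pos(),robot.current_contact_force())
fingers.gripper_to(.70); print(robot.current_finger_gap())
robot.line_to([.4573,.0200,.15],velocity=.12)
robot.move_to([.40,-.25,.25],[180,0,60]); robot.pause(.3); print(robot.current_time_s())
for n in("top","side"):
    im=vision.grab_frame(n);cv2.imwrite(f"pics/{n}5.png",im[:,:,::-1])
a=cv2.imread("pics/top5.png");b=cv2.imread("pics/side5.png")
a=cv2.resize(a[135:226,246:308],None,fx=5,fy=5,interpolation=cv2.INTER_CUBIC);b=cv2.resize(b[155:245,205:325],None,fx=4,fy=4,interpolation=cv2.INTER_CUBIC)
b=cv2.copyMakeBorder(b,0,a.shape[0]-b.shape[0],0,0,cv2.BORDER_CONSTANT);cv2.imwrite("pics/f5.png",np.hstack([a,b]))
for l in("strip","spanner_13"): print(l,[(np.round(d["rect"]).tolist(),round(d["p"],2)) for d in recognise(l,"top")])
```

```text
True [0.45756019 0.02000135 0.04780727] [-0.89752176  1.04622958  3.98008471]
0.6989185751887055
20.475
strip [([362.0, 199.0, 19.0, 58.0], 0.92), ([274.0, 160.0, 34.0, 30.0], 0.38)]
spanner_13 [([139.0, 224.0, 14.0, 60.0], 0.83)]
```

View pics/f5.png

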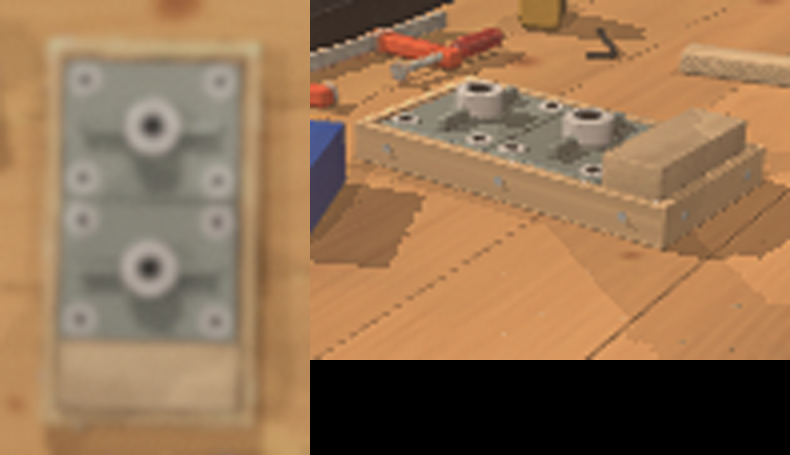

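The block reached the floor at z = 0.0478, which is exactly the predicted floor height. The pictures show it lying flat between the near plate and the plain wall. One last numeric check before handing in.

Run:
```python
from h import *
b=back(np.array([[152,126],[149,268]])/5+[246,135]-.4,.05,"top")
k=back(np.array([[57,341],[241,345],[239,411],[54,407]])/5+[246,135]-.4,.051,"top")
t=np.array([.5550,.0180])
R=Rz(PSI)
print("bosses in tray",np.round((b[:,:2]-t)@R,4).tolist()," block",np.round((k[:,:2].mean(0)-t)@R,4), "edge angle",np.degrees(np.arctan2(*( (k[1]-k[0])[[0,1]]))))
workorder.close_job(); print(robot.current_time_s())
```

```text
bosses in tray [[0.0688, 0.0004], [-0.027, 0.0005]]  block [-0.0993 -0.0001] edge angle -178.8947089405202
the job is handed in; nothing more can be done
the job is handed in; nothing more can be done
```

The two housings are tight together against the cork. The thick offcut lies flat and crosswise in the gap at the plain end, and I have let go of it. I handed the job in at about 20.5 s.

I gripped the near housing by its boss and slid both housings 28.4 mm; vision had predicted 28.5 mm. The natural-wood offcut then went into the gap without resistance and met the tray floor at the expected height.

These are the last camera readings, good to about 2 mm, in the tray frame:

| Item | Reading (x, mm) | Target (x, mm) | Limit (mm) |
|---|---|---|---|
| Far housing | +68.8 | +70.25 | above +66.25 |
| Near housing | -27.0 | -25.75 | above -29.75 |
| Offcut | -99.3 | -98 | -103 to -93 |

- **Offcut placement:** it reads y = -0.1 mm and about 1.1° off the world axes, which matches the tray's own 1.2°. All three x readings are 1.3 to 1.5 mm low in the same direction, which is probably calibration or tray-fit bias.
- **Bystanders:** the thin strip and the spanner were found within 2 px (about 7 mm) of where they started. That is within detector noise, and the arm never went near them.
- **Did not go as planned:** the push never reached its 25 N stop. It ended at about 15 N because the arm gave way slightly, and the arm moved 8 mm forward when the jaws opened. The pictures taken after that showed the housings undisturbed.

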